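Second course of a firebrick heat screen

TASK

Lay the second course of the firebrick heat screen in running bond on the bottom course that stands ready, so that every head joint falls near the middle of a brick below: the loose half brick tight against the upright end plate, then the two loose full bricks. The bricks are sawn by hand and not quite of a length, so butt each one up by feel until it just touches, leaving no gap, with its faces flush with the course below. They are soft and crumble: push and set them down gently, do not drop them, and disturb neither the bottom course nor anything else on the bench.

Things in the scene. Friction and masses are not known exactly. Their poses are not given: they have to be found in the camera images.
- stand: dark steel stand fixed to the bench: base plate 100 x 370 x 6 mm (x, y, z); origin at the centre of its underside, on the bench. The wall runs along its y axis, centred on x = 0. An upright end plate, 90 wide, 6 thick, its top 121 above the bench, stands across the -y end; its inner face, at y = -155 mm in this frame, looks along +y. The second course is bedded 51 above the bench
- brick_half: cream insulating firebrick; origin at the centre of its underside, x along its length, z up. Loose half brick to lay: sawn, nominally 60 long but up to 3 mm over or under, 50 wide, 45 high, about 0.11 kg. Lies flat on the bench; when laid, its 60 mm side runs along the wall
- brick_a: cream insulating firebrick; origin at the centre of its underside, x along its length, z up. Loose full brick to lay: sawn by hand, nominally 120 long but up to 5 mm over or under, 50 wide, 45 high, about 0.23 kg. Lies flat on the bench. The two full bricks may be laid in either order
- brick_b: cream insulating firebrick; origin at the centre of its underside, x along its length, z up. The other loose full brick to lay, same nominal size: sawn by hand, 120 long up to 5 mm over or under, 50 wide, 45 high, about 0.23 kg, lying flat
- base_1: cream insulating firebrick; origin at the centre of its underside, x along its length, z up. Bottom course, next to the end plate, 120 x 50 x 45 mm; loose, already in place on the base plate
- base_2: cream insulating firebrick; origin at the centre of its underside, x along its length, z up. Bottom course, second from the end plate, 120 x 50 x 45 mm; loose, in place
- base_half: cream insulating firebrick; origin at the centre of its underside, x along its length, z up. Bottom course, half brick at the free end, 60 x 50 x 45 mm; loose, in place
- split: cream insulating firebrick; origin at the centre of its underside, x along its length, z up. Thin firebrick split, 120 x 50 x only 24 mm high, lying among the bricks; not for this course, leave it
- crucible: white ceramic crucible, 68 mm across, 55 high, origin under its centre; bystander
- test_block: round steel hardness test block, 64 mm across, 12 high, origin under its centre; bystander
- tongs: steel crucible tongs lying flat, about 250 mm long, 12 high, origin at the rivet; bystander
- brush: hand brush, about 200 mm long, lying on the bench, origin near its middle; bystander
- mallet: rubber-headed mallet with a wooden handle, about 260 mm long, lying on the bench, origin near its middle; bystander
- torque_wrench: dial torque wrench, about 300 mm long, lying on its black case of 360 x 120 x 75 mm, beyond the end plate; bystander
Mind the look-alikes: they are no part of the job. What is shaped like the brick_a but green or pink is not meant. What is shaped like the brick_b but brown is not meant.

How it is judged:
At the end, for the whole second after the job is handed in: half brick, full brick, full brick lie flat and released in that order on the bottom course from the end plate, within 4 mm of flush and square (0.04 rad) with the wall, every head joint and the joint at the end plate closed to under 1.8 mm; the bottom course has moved less than 5 mm (x of brick_half in the frame of stand between -0.004 and 0.004 m and z of brick_half in the frame of stand between 0.049 and 0.053 m and angle between each of brick_half, brick_a, brick_b's own z axis and vertical below 0.03 rad and angle between the x axis of each of brick_half, brick_a, brick_b and the y axis of stand, either way round below 0.04 rad and linear speed of each of brick_half, brick_a, brick_b below 0.01 m/s and contact force between the fingers and brick_half below 0.1 N and x of brick_a in the frame of stand between -0.004 and 0.004 m and z of brick_a in the frame of stand between 0.049 and 0.053 m and contact force between the fingers and brick_a below 0.1 N and x of brick_b in the frame of stand between -0.004 and 0.004 m and z of brick_b in the frame of stand between 0.049 and 0.053 m and contact force between the fingers and brick_b below 0.1 N and y of brick_half in the frame of stand between -0.128 and -0.12445 m and horizontal distance between brick_a and brick_b between 0.113 and 0.11805 m and ((horizontal distance between brick_half and brick_a below 0.0883 m and y of brick_b in the frame of stand above 0.045 m) or (horizontal distance between brick_half and brick_b below 0.08905 m and y of brick_a in the frame of stand above 0.045 m)) and distance of each of base_1, base_2, base_half from where it was at the start of the episode below 0.005 m); the robot touches nothing.
It fails at once if a brick to be laid is pushed or set down so hard that it crumbles (over 35 N against the stand or another brick) (contact force between brick_half and stand above 35 N or contact force between brick_half and brick_a above 35 N or contact force between any of brick_half, brick_a and brick_b above 35 N or contact force between any of brick_half, brick_a, brick_b and base_1 above 35 N or contact force between any of brick_a, brick_b and base_2 above 35 N or contact force between any of brick_a, brick_b and base_half above 35 N).
It fails at once if a brick is dropped (moving faster than 0.3 m/s with no finger on it, a fall of about 5 mm) ((contact force between the fingers and brick_half below 0.05 N and linear speed of brick_half above 0.3 m/s) or (contact force between the fingers and brick_a below 0.05 N and linear speed of brick_a above 0.3 m/s) or (contact force between the fingers and brick_b below 0.05 N and linear speed of brick_b above 0.3 m/s)).
It fails at once if a brick of the bottom course is shifted more than 8 mm (distance of any of base_1, base_2, base_half from where it was at the start of the episode above 0.008 m).
It fails at once if something else on the bench is moved more than 20 mm (distance of any of split, crucible, test_block, tongs, brush, mallet, torque_wrench from where it was at the start of the episode above 0.02 m).
It also fails if it takes over 72 s, if anything falls off the work surface, if the arm or the gripper's body presses on something with over 40 N, if the wrist force passes 120 N, or if a joint passes its speed limit or range.

ROBOT

A 7-joint arm with a two-finger parallel gripper is mounted at the origin on the work surface. World frame = base frame: x ahead of the robot, y to its left, z up, the work surface at z = 0. Lengths are in m, angles in rad, forces in N, time in s.
With the tool pointing down it reaches from about 0.425 to 0.825 m from the base axis. Payload 3.6 kg.
Tool frame: the origin (TCP) lies at the centre of the arm's flange, where the gripper is bolted on; the fingertips stand manip.tip_reach ahead of it and the grasp point (between the pads) lies 155 mm ahead of it (manip.tip_reach is the distance from the TCP to the fingertips, in m); z points along the fingers, y is the line along which they close (so a half turn about z gives the same grasp; the last joint's range is limited). The gripper opens to 85 mm and grips with 20 to 120 N. Pads are 22 mm wide; open, the fingers measure 114 mm over their backs; the gripper's body (76 mm by 85 mm) begins 54 mm behind the grasp point. The pads swing forward as they close: fully open they stand 13 mm farther back than shut.
Start: joints at [1.258, 0.615, -0.013, 1.423, 0.008, 1.103, -0.04], TCP at [0.183, -0.624, 0.405] pointing down, gripper open.
Joint ranges: [-3.12, 3.12], [-0.3, 2.06], [-1.34, 1.32], [0.26, 2.42], [-1.36, 4.5], [0.01, 1.98], [-2.84, 2.84]. Speed limits (rad/s): [2.79, 2.79, 3.14, 3.14, 3.14, 3.14, 3.14].

INTERFACE

Orientations are given as a unit quaternion [w, x, y, z].
In Python, from bench import manip gives the robot as it stands.
- The arm moves only by the tool play_rows, never from a script. Its arguments are lists of equal length, an entry for each row: "offset": the shift along the tool's x, y, z as a fraction of full scale, a list of three; "twist": the turn, a rotation vector about the tool's x, y, z as a fraction of full scale, a list of three. A call has exactly 8 rows; each row shifts and turns the commanded pose from where the row before left it, along the tool's axes as they then stand; what a row does not reach is not made up. Full scale, the value 1, is 0.12 m for a shift and 1.5 rad for a turn. A row lasts 1/12 s, in which the tool goes at most 41.7 mm and 7.16 degrees, less where a joint would pass 70% of its speed; a pose out of reach is approached as far as the arm can. A call with a number of a shift or a turn outside -1 to 1 is refused whole. A call with a gripper value outside its range is refused whole. "claw" is the closure, from 0 (fully open) to 1 (shut), set as the call begins (left out, the last holds). The fingers move at their own pace and stop on an object; the grip force is fixed at half the most. Time passes only in rows, so rows that do not move let the fingers close, or fill a call up. It gives the time, the measured TCP pose, the force, the opening and the grip force at its end, in the units of the state.
- manip.get_obs(): the state, without advancing time (a new reading comes with each control period).
- manip.snapshot(name): name is "scene" or "top"; returns a dict with "color" (400x640x3 uint8, red, green, blue), "mtx" (3x3 intrinsics, pixels), "dist_coeffs" ([k1, k2, p1, p2, k3] as OpenCV has them; the pictures are not rectified), "position" and "attitude" of the camera in the world. Camera axes: x right, y down, z forward; pixel columns grow to the right and rows downward; lengths in m; the calibration is good to about 2 mm. A picture is of the moment at which its call begins. There is no depth.
- manip.hand_in(): hands the job in; it is judged then, once.
Trained networks look in the newest picture that a camera, given by its name, has taken for a name from the list of things; names that differ only in an ending like _2 or _b are one class to them, and where a whole thing is asked for, a point or a joint stands for the part that bears it (a point fixed in the world has none). Each returns a list of dicts, best first, with "conf" (0 to 1); they miss things now and then, are a little off and sometimes report something else, mostly with a low value. They report only what shows in the picture. A call takes as long as a camera call. They do not tell look-alikes from the thing itself.
- manip.search_frame(camera, query): "uv" ([column, row] in pixels, amid what is visible of it).
- manip.outline_of(camera, query): "mask" (400x640 bool, what is visible of it) and "uv" ([column, row] in pixels, amid what is visible of it).
The state is a dict: "time": time; "q": joint angles; "joint_vel": joint speeds; "tau": joint torques, N m; "position": TCP position; "tool_rot": TCP orientation; "contact_force": force on the tool from outside, world axes, zero at the start; "moment": the same for the moment, N m; "gripper_width": opening from 0.0 (shut) to 1.0 (fully open); "grip_force": force on a finger pad.
Only numpy, scipy, OpenCV 4.12 (cv2) and the standard library are available. Lean on these libraries where they do the work, as an engineer would, in place of code of your own. Each camera call takes 0.05 s, during which the arm holds its last target. There are 200 camera calls.

## Working session

There is one attempt and no reset: what is moved stays moved. The work goes in short steps, Python scripts to look and compute and a tool call to move; the robot and the scene stay as the last step left them, time stands still between calls to the robot, and variables do not carry over. Pictures are saved under pics/ and viewed, at most 10 in all, crops included, and the job is handed in when it is done.

Besides the shell and the picture viewer there is one more tool, called as name(argument=value, ...) on one line, values as JSON. play_rows: Moves the arm, as the interface text tells. Shift numbers are shares of 0.12 m and turn numbers shares of 1.5 rad, none past 1 either way. Its arguments: {"type":"object","properties":{"offset":{"type":"array"},"twist":{"type":"array"},"claw":{"type":"number"}},"required":["offset","twist"]}

```bash
ls; mkdir -p pics; python3 - <<'E'
from bench import manip
import cv2
print(manip.tip_reach, manip.get_obs())
for n in("scene","top"):
    s=manip.snapshot(n); cv2.imwrite(f"pics/{n}0.png",s["color"][:,:,::-1]); print(n,s["mtx"],s["dist_coeffs"],s["position"],s["attitude"])
    for q in("stand","brick_half","brick_a","base_1","split"):
        print(q,[(round(d["conf"],2),[int(x) for x in d["uv"]]) for d in manip.search_frame(n,q)])
E
```

```text
pics
0.1734 {'time': 0.0, 'q': array([ 1.25850575,  0.61592667, -0.01268253,  1.42494401,  0.00814519,
        1.10339696, -0.04041541]), 'joint_vel': array([-0.00175575,  0.00020485, -0.00114743,  0.00124865,  0.00123944,
       -0.00019893, -0.00091552]), 'tau': array([ 3.86546253e-04, -4.69206691e+01,  2.58795535e-01, -1.71029216e+01,
        9.79914854e-03,  9.44385101e-03, -1.22730165e-05]), 'position': array([ 0.18319017, -0.62330745,  0.40351759]), 'tool_rot': array([-1.29563853e-03,  9.89798010e-01,  1.42471674e-01, -2.07298908e-04]), 'contact_force': array([-0.15789177, -1.36530212,  0.28657635]), 'moment': array([-0.03737118, -0.00900563, -0.00265644]), 'grip_force': 0.0, 'gripper_width': 0.9975194258364269}
scene [[389.49653768   0.         329.11882814]
 [  0.         389.49653768 195.75981738]
 [  0.           0.           1.        ]] [-0.009413  0.        0.        0.        0.      ] [1.10796562 0.09084791 1.11413804] [-0.17549214  0.65594865  0.70722962 -0.19687597]
stand [(0.78, [261, 211]), (0.64, [419, 256])]
brick_half [(0.96, [367, 236])]
brick_a [(0.89, [419, 200]), (0.86, [508, 193]), (0.82, [375, 152]), (0.74, [470, 153]), (0.67, [373, 201]), (0.63, [421, 148]), (0.46, [334, 275])]
base_1 [(0.87, [270, 202]), (0.78, [233, 208])]
split [(0.69, [421, 254])]
top [[501.41452137   0.         324.76751439]
 [  0.         501.41452137 209.46745228]
 [  0.           0.           1.        ]] [-0.09783504  0.          0.          0.          0.        ] [0.28966482 0.05928935 2.05431854] [-0.03899542  0.70644989 -0.7055395   0.04027306]
stand [(0.6, [384, 218]), (0.34, [375, 213])]
brick_half [(0.59, [297, 189])]
brick_a [(0.94, [259, 230]), (0.91, [214, 276]), (0.82, [291, 265]), (0.75, [256, 277]), (0.63, [185, 241]), (0.56, [293, 221])]
base_1 [(0.74, [404, 203]), (0.68, [373, 214])]
split [(0.7, [293, 222]), (0.59, [257, 181])]
```

View pics/scene0.png

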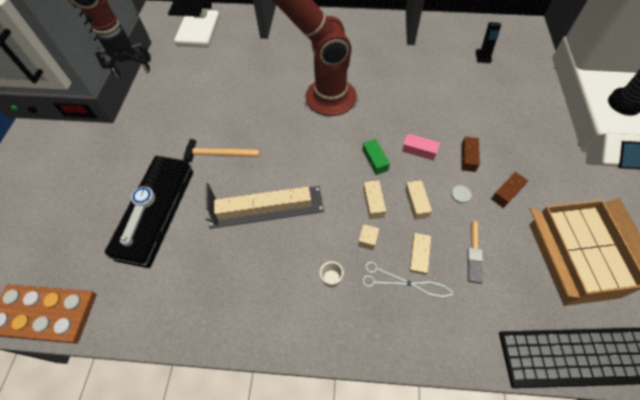

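View pics/top0.png

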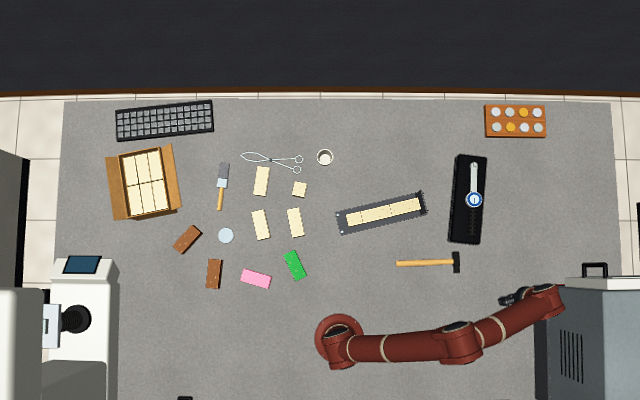

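Scene view: the stand with its bottom course is around (265,203), end plate on the left. The half brick is at (369,236), and full-size cream candidates are at (374,198), (419,198) and (421,253), one of which is the split. In the top view these are (299,189), (295,222), (261,224) and (262,181), and the wall is around (383,211). I'll fit boxes in both views.

```bash
cat > h.py <<'E'
import numpy as np, cv2
from bench import manip
from scipy.optimize import minimize
from scipy.spatial.transform import Rotation as R
def shot(n):
    s=manip.snapshot(n); c=s["color"].astype(float); r,b=c[...,0],c[...,2]
    s["soft"]=np.clip((r-b)/(r+20),0,None); w=s["attitude"]; s["R"]=R.from_quat([w[1],w[2],w[3],w[0]]).as_matrix()
    return s
def proj(s,P):
    return cv2.projectPoints(np.asarray(P,float).reshape(-1,3),cv2.Rodrigues(s["R"].T)[0],-s["R"].T@s["position"],s["mtx"],s["dist_coeffs"])[0].reshape(-1,2)
def ray(s,uv,z):
    p=cv2.undistortPoints(np.array([[uv]],float),s["mtx"],s["dist_coeffs"])[0,0]; d=s["R"]@np.r_[p,1]
    return s["position"]+d*(z-s["position"][2])/d[2]
def box(x,y,yaw,L,W,z0,h):
    c=np.array([[a*L/2,b*W/2] for a in(-1,1) for b in(-1,1)]); k,q=np.cos(yaw),np.sin(yaw)
    c=c@np.array([[k,q],[-q,k]])+[x,y]
    return np.r_[np.c_[c,np.full(4,z0)],np.c_[c,np.full(4,z0+h)]]
def fit(shots,x,y,yaw,L,W,z0,h,fixL=False,sig=0.8):
    rois=[]
    for s in shots:
        p=proj(s,box(x,y,yaw,L,W,z0,h)); a=np.floor(p.min(0)).astype(int)-5; b=np.ceil(p.max(0)).astype(int)+6
        m=s["soft"][a[1]:b[1],a[0]:b[0]]; rois.append((s,a,np.clip(m/np.percentile(m,80 if 0 else 85),0,1)))
    def cost(v):
        e=0
        for s,a,m in rois:
            p=cv2.convexHull((proj(s,box(v[0],v[1],v[2],v[3],W,z0,h))-a+.5).astype(np.float32))[:,0]
            im=np.zeros((m.shape[0]*8,m.shape[1]*8),np.uint8); cv2.fillPoly(im,[np.round((p*8-.5)*16).astype(np.int32)],255,shift=4)
            im=cv2.GaussianBlur(cv2.resize(im,m.shape[::-1],interpolation=cv2.INTER_AREA)/255.,(0,0),sig)
            e+=((im-m)**2).sum()/len(m)
        return e+((v[3]-L)/(1e-4 if fixL else .004))**2*.01
    v0=np.array([x,y,yaw,L]); sim=np.vstack([v0]+[v0+d for d in np.diag([.006,.006,.08,.004])])
    r=minimize(cost,v0,method="Nelder-Mead",options=dict(initial_simplex=sim,xatol=1e-5,fatol=1e-6,maxiter=400))
    return r.x,r.fun
def pose():
    o=manip.get_obs(); w=o["tool_rot"]; return o,R.from_quat([w[1],w[2],w[3],w[0]])
def to(x,y,z,yaw):
    "fractions to reach a tool-down pose: shift in present tool axes, turn about tool z"
    o,r=pose(); d=r.inv().apply(np.array([x,y,z])-o["position"])
    g=R.from_euler("z",yaw)*R.from_euler("x",np.pi); t=(r.inv()*g).as_rotvec()
    print("t",round(o["time"],2),"pos",np.round(o["position"],4),"d(frac)",np.round(d/.12,4),"turn(frac)",np.round(t/1.5,4),"F",np.round(o["contact_force"],1),"q",np.round(o["q"],2))
E
python3 - <<'E'
from h import *
sc,tp=shot("scene"),shot("top")
for n,uv,L,hs,z0,yaw in [("half",(299,189),.0575,(.045,),0,-.2),("P",(295,222),.117,(.045,.024),0,.2),("Q",(261,224),.117,(.045,.024),0,.2),("S",(262,181),.117,(.045,.024),0,-.1),("wall",(383,211),.3,(.045,),.006,1.82)]:
    for h in hs:
        p=ray(tp,uv,z0+h)
        for lab,ss in(("both",[sc,tp]),("scene",[sc]),("top",[tp])):
            b=min((fit(ss,p[0],p[1],y0,L,.05,z0,h) for y0 in(yaw,yaw+.3,yaw-.3)),key=lambda t:t[1])
            print(n,h,lab,np.round(b[0],4),round(b[1],4))
E
```

```text
half 0.045 both [ 0.6013  0.1608 -0.2625  0.0617] 3.141
half 0.045 scene [ 0.6012  0.16   -0.2655  0.0645] 2.0511
half 0.045 top [ 0.6012  0.1612 -0.2188  0.0599] 1.0877
P 0.045 both [0.4667 0.1753 0.2139 0.1183] 3.2765
P 0.045 scene [0.467  0.1754 0.2131 0.1203] 1.8905
P 0.045 top [0.4656 0.175  0.2008 0.1183] 1.3473
P 0.024 both [0.4635 0.1759 0.2078 0.1262] 4.1598
P 0.024 scene [0.4591 0.1762 0.2084 0.1303] 2.4772
P 0.024 top [0.4662 0.1754 0.196  0.1183] 1.4019
Q 0.045 both [0.4564 0.3166 0.2469 0.1206] 3.1029
Q 0.045 scene [0.457  0.3165 0.2347 0.1206] 1.6073
Q 0.045 top [0.4558 0.316  0.2451 0.12  ] 1.4949
Q 0.024 both [0.454  0.3187 0.216  0.1285] 4.1691
Q 0.024 scene [0.4501 0.3189 0.2229 0.1289] 2.2474
Q 0.024 top [0.4573 0.3183 0.2554 0.1232] 1.6703
S 0.045 both [ 0.6395  0.3169 -0.1206  0.1199] 3.4839
S 0.045 scene [ 0.6446  0.3162 -0.108   0.117 ] 1.9633
S 0.045 top [ 0.636   0.3175 -0.1408  0.1193] 1.2257
S 0.024 both [ 0.6387  0.3187 -0.1341  0.1234] 3.3544
S 0.024 scene [ 0.6392  0.3186 -0.1294  0.124 ] 2.0369
S 0.024 top [ 0.6389  0.3194 -0.148   0.1203] 1.3361
wall 0.045 both [ 0.5085 -0.1805  1.8082  0.3053] 5.7842
wall 0.045 scene [ 0.5091 -0.1806  1.8071  0.3085] 3.6846
wall 0.045 top [ 0.5079 -0.1796  1.8093  0.3014] 2.1784
```

The half brick is at (0.601, 0.161). P and Q are the two 45 mm full bricks, and S, the farther one, is the split. The wall yaw is 1.808. Next is a row planner, then the first approach.

```bash
cat >> h.py <<'E'
def plan(*wps, start=None):
    "wps (x,y,z,yaw,rows): prints rounded rows for the moves, eased at the ends of each leg"
    import json
    o,r=pose(); p=np.array(o["position"]); X=r.as_matrix()[:,0]; yw=np.arctan2(X[1],X[0]); rows=[]
    print("t",round(o["time"],2),"pos",np.round(p,4),"yaw",round(yw,4),"F",np.round(o["contact_force"],1),"w",round(float(o["gripper_width"]),3))
    for x,y,z,ya,n in wps:
        ya+=2*np.pi*round((yw-ya)/(2*np.pi)); w=np.ones(n)
        if n>3: w[[0,-1]]=.5
        if n>5: w[-2]=.8
        s=np.cumsum(w)/w.sum(); p0,y0=p.copy(),yw; g=np.array([x,y,z])
        for k in s:
            d=p0+(g-p0)*k-p; c,q=np.cos(yw),np.sin(yw)
            f=np.round(np.array([c*d[0]+q*d[1],q*d[0]-c*d[1],-d[2]])/.12,3); t=round(-(y0+(ya-y0)*k-yw)/1.5,3)
            if np.linalg.norm(f)>.347 or abs(t)>.0833: print("TOO FAST",np.linalg.norm(f),t)
            f1=f*.12; p=p+[c*f1[0]+q*f1[1],q*f1[0]-c*f1[1],-f1[2]]; yw-=t*1.5
            rows.append((f+0,t+0))
    while len(rows)%8: rows.append((np.zeros(3),0.))
    for i in range(0,len(rows),8):
        print(json.dumps([[float(a) for a in f] for f,_ in rows[i:i+8]])); print("   ",json.dumps([[0,0,float(t)] for _,t in rows[i:i+8]]))
E
python3 -c "
from h import *
plan((.6013,.1608,.27,2.89,26),(.6013,.1608,.24,2.89,6))"
```

```text
t 0.7 pos [ 0.1833 -0.6236  0.4047] yaw 0.2858 F [-0.  -0.  -0.1] w 0.998
[[0.105, -0.107, 0.023], [0.22, -0.202, 0.045], [0.239, -0.178, 0.045], [0.258, -0.151, 0.045], [0.271, -0.124, 0.046], [0.284, -0.095, 0.045], [0.291, -0.064, 0.045], [0.297, -0.034, 0.046]]
    [[0, 0, -0.035], [0, 0, -0.07], [0, 0, -0.07], [0, 0, -0.07], [0, 0, -0.07], [0, 0, -0.07], [0, 0, -0.07], [0, 0, -0.07]]
[[0.299, -0.002, 0.045], [0.297, 0.029, 0.045], [0.293, 0.06, 0.045], [0.284, 0.09, 0.046], [0.274, 0.12, 0.045], [0.26, 0.147, 0.045], [0.242, 0.174, 0.045], [0.223, 0.199, 0.046]]
    [[0, 0, -0.07], [0, 0, -0.07], [0, 0, -0.07], [0, 0, -0.07], [0, 0, -0.07], [0, 0, -0.07], [0, 0, -0.07], [0, 0, -0.07]]
[[0.202, 0.221, 0.045], [0.176, 0.24, 0.045], [0.151, 0.258, 0.045], [0.123, 0.273, 0.046], [0.093, 0.283, 0.045], [0.064, 0.292, 0.045], [0.032, 0.297, 0.046], [0.001, 0.299, 0.045]]
    [[0, 0, -0.07], [0, 0, -0.07], [0, 0, -0.07], [0, 0, -0.07], [0, 0, -0.07], [0, 0, -0.07], [0, 0, -0.07], [0, 0, -0.07]]
[[-0.024, 0.237, 0.036], [-0.028, 0.147, 0.023], [0.0, 0.0, 0.026], [0.0, 0.0, 0.052], [0.0, 0.0, 0.052], [0.0, 0.0, 0.052], [0.0, 0.0, 0.042], [0.0, 0.0, 0.026]]
    [[0, 0, -0.056], [0, 0, -0.035], [0, 0, 0.0], [0, 0, 0.0], [0, 0, 0.0], [0, 0, 0.0], [0, 0, 0.0], [0, 0, 0.0]]
```

play_rows(offset=[[0.105, -0.107, 0.023], [0.22, -0.202, 0.045], [0.239, -0.178, 0.045], [0.258, -0.151, 0.045], [0.271, -0.124, 0.046], [0.284, -0.095, 0.045], [0.291, -0.064, 0.045], [0.297, -0.034, 0.046]], twist=[[0, 0, -0.035], [0, 0, -0.07], [0, 0, -0.07], [0, 0, -0.07], [0, 0, -0.07], [0, 0, -0.07], [0, 0, -0.07], [0, 0, -0.07]], claw=0)

```text
time: 1.37
position: [0.3102, -0.3849, 0.3641]
tool_rot: [0.001, 0.858, 0.513, 0.0]
contact_force: [0.4, -0.0, -1.0]
gripper_width: 1.003
grip_force: 0.0
```

play_rows(offset=[[0.299, -0.002, 0.045], [0.297, 0.029, 0.045], [0.293, 0.06, 0.045], [0.284, 0.09, 0.046], [0.274, 0.12, 0.045], [0.26, 0.147, 0.045], [0.242, 0.174, 0.045], [0.223, 0.199, 0.046]], twist=[[0, 0, -0.07], [0, 0, -0.07], [0, 0, -0.07], [0, 0, -0.07], [0, 0, -0.07], [0, 0, -0.07], [0, 0, -0.07], [0, 0, -0.07]])

```text
time: 2.03
position: [0.4453, -0.132, 0.3206]
tool_rot: [0.001, 0.574, 0.819, 0.0]
contact_force: [0.4, -1.3, 0.2]
gripper_width: 0.996
grip_force: 0.0
```

play_rows(offset=[[0.202, 0.221, 0.045], [0.176, 0.24, 0.045], [0.151, 0.258, 0.045], [0.123, 0.273, 0.046], [0.093, 0.283, 0.045], [0.064, 0.292, 0.045], [0.032, 0.297, 0.046], [0.001, 0.299, 0.045]], twist=[[0, 0, -0.07], [0, 0, -0.07], [0, 0, -0.07], [0, 0, -0.07], [0, 0, -0.07], [0, 0, -0.07], [0, 0, -0.07], [0, 0, -0.07]])

```text
time: 2.7
position: [0.5803, 0.1211, 0.2769]
tool_rot: [0.0, 0.191, 0.982, -0.0]
contact_force: [-0.1, -0.2, -0.1]
gripper_width: 1.004
grip_force: 0.0
```

play_rows(offset=[[-0.024, 0.237, 0.036], [-0.028, 0.147, 0.023], [0.0, 0.0, 0.026], [0.0, 0.0, 0.052], [0.0, 0.0, 0.052], [0.0, 0.0, 0.052], [0.0, 0.0, 0.042], [0.0, 0.0, 0.026]], twist=[[0, 0, -0.056], [0, 0, -0.035], [0, 0, 0.0], [0, 0, 0.0], [0, 0, 0.0], [0, 0, 0.0], [0, 0, 0.0], [0, 0, 0.0]])

```text
time: 3.37
position: [0.6011, 0.1593, 0.2391]
tool_rot: [-0.001, 0.126, 0.992, -0.001]
contact_force: [0.4, 0.2, -0.2]
gripper_width: 0.999
grip_force: 0.0
```

```bash
python3 -c "
from h import *
to(.6013,.1608,.183,2.89)
plan((.6013,.1608,.183,2.89,7))"
```

```text
t 3.37 pos [0.6011 0.1593 0.2391] d(frac) [0.0011 0.0136 0.4671] turn(frac) [-0.0012 -0.0006 -0.0013] F [ 0.4  0.2 -0.2] q [ 0.06  0.84 -0.62  1.66  0.62  0.85  0.49]
t 3.37 pos [0.6011 0.1593 0.2391] yaw 2.8881 F [ 0.4  0.2 -0.2] w 0.999
[[0.0, 0.001, 0.04], [0.0, 0.002, 0.081], [0.001, 0.002, 0.08], [0.0, 0.003, 0.081], [0.0, 0.002, 0.08], [0.0, 0.002, 0.065], [0.0, 0.001, 0.04], [0.0, 0.0, 0.0]]
    [[0, 0, 0.0], [0, 0, 0.0], [0, 0, -0.001], [0, 0, 0.0], [0, 0, 0.0], [0, 0, 0.0], [0, 0, 0.0], [0, 0, 0.0]]
```

play_rows(offset=[[0.0, 0.001, 0.04], [0.0, 0.002, 0.081], [0.001, 0.002, 0.08], [0.0, 0.003, 0.081], [0.0, 0.002, 0.08], [0.0, 0.002, 0.065], [0.0, 0.001, 0.04], [0.0, 0.0, 0.0]], twist=[[0, 0, 0.0], [0, 0, 0.0], [0, 0, -0.001], [0, 0, 0.0], [0, 0, 0.0], [0, 0, 0.0], [0, 0, 0.0], [0, 0, 0.0]])

```text
time: 4.03
position: [0.6012, 0.1622, 0.1824]
tool_rot: [-0.001, 0.125, 0.992, -0.001]
contact_force: [-0.1, 0.3, -0.1]
gripper_width: 1.002
grip_force: 0.0
```

play_rows(offset=[[0, 0, 0], [0, 0, 0], [0, 0, 0], [0, 0, 0], [0, 0, 0], [0, 0, 0], [0, 0, 0], [0, 0, 0]], twist=[[0, 0, 0], [0, 0, 0], [0, 0, 0], [0, 0, 0], [0, 0, 0], [0, 0, 0], [0, 0, 0], [0, 0, 0]], claw=1)

```text
time: 4.7
position: [0.602, 0.1626, 0.1849]
tool_rot: [0.001, 0.125, 0.992, 0.0]
contact_force: [-0.4, -0.1, 5.1]
gripper_width: 0.576
grip_force: 62.6
```

```bash
python3 -c "
from h import *
p=np.array(pose()[0]['position']); print(p)
u=np.array([np.cos(1.8082),np.sin(1.8082)]); face=np.array([.5085,-.1805])-.15*u
c=face+(.02875+.012)*u; print(face,c)
plan((.6013,.1608,.29,2.888,8),(c[0],c[1],.29,1.8082,16))"
```

```text
[0.60197789 0.16263326 0.18490748]
[ 0.54377699 -0.32629278] [ 0.53419341 -0.28668574]
t 4.7 pos [0.602  0.1626 0.1849] yaw 2.8914 F [-0.4 -0.1  5.1] w 0.576
[[0.0, -0.001, -0.064], [0.0, -0.003, -0.129], [0.001, -0.002, -0.129], [0.0, -0.002, -0.129], [0.0, -0.003, -0.129], [0.0, -0.002, -0.128], [0.001, -0.002, -0.103], [0.0, -0.001, -0.065]]
    [[0, 0, 0.0], [0, 0, 0.001], [0, 0, 0.0], [0, 0, 0.0], [0, 0, 0.001], [0, 0, 0.0], [0, 0, 0.0], [0, 0, 0.0]]
[[-0.013, -0.127, 0.0], [-0.036, -0.252, 0.0], [-0.054, -0.249, 0.0], [-0.072, -0.244, 0.0], [-0.09, -0.239, 0.0], [-0.107, -0.231, 0.0], [-0.123, -0.223, 0.0], [-0.14, -0.213, 0.0]]
    [[0, 0, 0.024], [0, 0, 0.049], [0, 0, 0.049], [0, 0, 0.048], [0, 0, 0.049], [0, 0, 0.049], [0, 0, 0.048], [0, 0, 0.049]]
[[-0.154, -0.203, 0.0], [-0.169, -0.191, 0.0], [-0.183, -0.177, 0.0], [-0.194, -0.165, 0.0], [-0.207, -0.149, 0.0], [-0.216, -0.134, 0.0], [-0.181, -0.094, 0.0], [-0.116, -0.053, 0.0]]
    [[0, 0, 0.049], [0, 0, 0.048], [0, 0, 0.049], [0, 0, 0.049], [0, 0, 0.048], [0, 0, 0.049], [0, 0, 0.039], [0, 0, 0.024]]
```

The 5 N reading suggests the swinging tips touched the bench, so I'll regrip about 7 mm higher.

play_rows(offset=[[0, 0, 0], [0, 0, 0], [0, 0, 0], [0, 0, -0.02], [0, 0, -0.04], [0, 0, -0.01], [0, 0, 0], [0, 0, 0]], twist=[[0, 0, 0], [0, 0, 0], [0, 0, 0], [0, 0, 0], [0, 0, 0], [0, 0, 0], [0, 0, 0], [0, 0, 0]], claw=0.2)

```text
time: 5.37
position: [0.6017, 0.1623, 0.1926]
tool_rot: [0.0, 0.125, 0.992, 0.0]
contact_force: [0.3, -0.6, 0.3]
gripper_width: 0.801
grip_force: 0.0
```

play_rows(offset=[[0, 0, 0], [0, 0, 0], [0, 0, 0], [0, 0, 0], [0, 0, 0], [0, 0, 0], [0, 0, 0], [0, 0, 0]], twist=[[0, 0, 0], [0, 0, 0], [0, 0, 0], [0, 0, 0], [0, 0, 0], [0, 0, 0], [0, 0, 0], [0, 0, 0]], claw=1)

```text
time: 6.03
position: [0.6017, 0.1625, 0.1926]
tool_rot: [0.0, 0.125, 0.992, 0.0]
contact_force: [-0.4, -0.3, 4.2]
gripper_width: 0.573
grip_force: 63.1
```

```bash
python3 -c "
from h import *
u=np.array([np.cos(1.8082),np.sin(1.8082)]); face=np.array([.5085,-.1805])-.15*u
c=face+(.02875+.012)*u
p=pose()[0]['position']
plan((p[0],p[1],.295,2.89,8),(c[0],c[1],.295,1.8082,16))"
```

```text
t 6.03 pos [0.6017 0.1625 0.1926] yaw 2.8914 F [-0.4 -0.3  4.2] w 0.573
[[0.0, 0.0, -0.063], [0.0, 0.0, -0.125], [0.0, 0.0, -0.126], [0.0, 0.0, -0.125], [0.0, 0.0, -0.125], [0.0, 0.0, -0.126], [0.0, 0.0, -0.1], [0.0, 0.0, -0.063]]
    [[0, 0, 0.0], [0, 0, 0.0], [0, 0, 0.0], [0, 0, 0.0], [0, 0, 0.001], [0, 0, 0.0], [0, 0, 0.0], [0, 0, 0.0]]
[[-0.013, -0.127, 0.0], [-0.035, -0.254, 0.0], [-0.054, -0.25, 0.0], [-0.072, -0.245, 0.0], [-0.09, -0.239, 0.0], [-0.107, -0.233, 0.0], [-0.123, -0.224, 0.0], [-0.14, -0.214, 0.0]]
    [[0, 0, 0.024], [0, 0, 0.049], [0, 0, 0.049], [0, 0, 0.049], [0, 0, 0.048], [0, 0, 0.049], [0, 0, 0.049], [0, 0, 0.048]]
[[-0.155, -0.203, 0.0], [-0.169, -0.192, 0.0], [-0.183, -0.179, 0.0], [-0.196, -0.165, 0.0], [-0.207, -0.15, 0.0], [-0.217, -0.135, 0.0], [-0.181, -0.095, 0.0], [-0.117, -0.052, 0.0]]
    [[0, 0, 0.049], [0, 0, 0.049], [0, 0, 0.049], [0, 0, 0.048], [0, 0, 0.049], [0, 0, 0.049], [0, 0, 0.039], [0, 0, 0.024]]
```

play_rows(offset=[[0.0, 0.0, -0.063], [0.0, 0.0, -0.125], [0.0, 0.0, -0.126], [0.0, 0.0, -0.125], [0.0, 0.0, -0.125], [0.0, 0.0, -0.126], [0.0, 0.0, -0.1], [0.0, 0.0, -0.063]], twist=[[0, 0, 0], [0, 0, 0], [0, 0, 0], [0, 0, 0], [0, 0, 0.001], [0, 0, 0], [0, 0, 0], [0, 0, 0]])

```text
time: 6.7
position: [0.6016, 0.1622, 0.2959]
tool_rot: [0.0, 0.126, 0.992, 0.0]
contact_force: [0.9, 0.1, -0.9]
gripper_width: 0.576
grip_force: 62.6
```

play_rows(offset=[[-0.013, -0.127, 0.0], [-0.035, -0.254, 0.0], [-0.054, -0.25, 0.0], [-0.072, -0.245, 0.0], [-0.09, -0.239, 0.0], [-0.107, -0.233, 0.0], [-0.123, -0.224, 0.0], [-0.14, -0.214, 0.0]], twist=[[0, 0, 0.024], [0, 0, 0.049], [0, 0, 0.049], [0, 0, 0.049], [0, 0, 0.048], [0, 0, 0.049], [0, 0, 0.049], [0, 0, 0.048]])

```text
time: 7.37
position: [0.5659, -0.0683, 0.2936]
tool_rot: [-0.001, 0.392, 0.92, -0.001]
contact_force: [0.3, -0.3, -1.0]
gripper_width: 0.574
grip_force: 62.7
```

play_rows(offset=[[-0.155, -0.203, 0.0], [-0.169, -0.192, 0.0], [-0.183, -0.179, 0.0], [-0.196, -0.165, 0.0], [-0.207, -0.15, 0.0], [-0.217, -0.135, 0.0], [-0.181, -0.095, 0.0], [-0.117, -0.052, 0.0]], twist=[[0, 0, 0.049], [0, 0, 0.049], [0, 0, 0.049], [0, 0, 0.048], [0, 0, 0.049], [0, 0, 0.049], [0, 0, 0.039], [0, 0, 0.024]])

```text
time: 8.03
position: [0.5314, -0.2918, 0.2934]
tool_rot: [-0.001, 0.622, 0.783, -0.002]
contact_force: [-0.6, -1.7, -1.0]
gripper_width: 0.574
grip_force: 62.7
```

```bash
python3 -c "
from h import *
u=np.array([np.cos(1.8082),np.sin(1.8082)]); face=np.array([.5085,-.1805])-.15*u
c=face+(.02875+.012)*u
to(c[0],c[1],.25,1.8082)
plan((c[0],c[1],.2515,1.8082,8))
for n in ('scene','top'):
    s=shot(n); p=pose()[0]['position']; b=fit([s],p[0],p[1],1.808,.0575,.05,p[2]-.1926,.045); print(n,np.round(b[0],4),b[1],p[:2])
    q=proj(s,[face[0],face[1],.1])[0].astype(int); im=s['color'][q[1]-60:q[1]+60,q[0]-60:q[0]+100,::-1]
    cv2.imwrite(f'pics/{n}1.png',cv2.resize(im,None,fx=4,fy=4,interpolation=2))
"
```

```text
t 8.03 pos [ 0.5314 -0.2918  0.2934] d(frac) [0.0369 0.0341 0.3612] turn(frac) [-0.0029  0.0008 -0.0064] F [-0.6 -1.7 -1. ] q [ 0.72  0.7  -0.42  1.67  0.36  0.85  0.37]
t 8.03 pos [ 0.5314 -0.2918  0.2934] yaw 1.7986 F [-0.6 -1.7 -1. ] w 0.574
[[0.003, 0.002, 0.026], [0.005, 0.005, 0.051], [0.005, 0.005, 0.051], [0.006, 0.005, 0.052], [0.005, 0.005, 0.051], [0.005, 0.004, 0.051], [0.005, 0.004, 0.041], [0.002, 0.003, 0.026]]
    [[0, 0, 0.0], [0, 0, -0.001], [0, 0, -0.001], [0, 0, -0.001], [0, 0, -0.001], [0, 0, -0.001], [0, 0, -0.001], [0, 0, 0.0]]
scene [ 0.5555 -0.2668  1.3878  0.0611] 4.993512943126891 [ 0.53100125 -0.29424884]
top [ 0.5459 -0.3372  2.1658  0.0598] 5.330745282429524 [ 0.53185352 -0.29131371]
```

```bash
python3 -c "
from h import *
u=np.array([np.cos(1.8082),np.sin(1.8082)]); face=np.array([.5085,-.1805])-.15*u
c=face+(.02875+.012)*u
manip.snapshot('top')
plan((c[0],c[1],.2515,1.8082,8))
"
```

```text
t 8.18 pos [ 0.5329 -0.2882  0.2938] yaw 1.8052 F [ 0.1 -0.3 -0.5] w 0.572
[[0.001, 0.001, 0.026], [0.001, 0.002, 0.052], [0.002, 0.002, 0.052], [0.001, 0.002, 0.051], [0.002, 0.002, 0.052], [0.001, 0.002, 0.052], [0.001, 0.001, 0.041], [0.001, 0.001, 0.026]]
    [[0, 0, 0.0], [0, 0, 0.0], [0, 0, -0.001], [0, 0, 0.0], [0, 0, 0.0], [0, 0, -0.001], [0, 0, 0.0], [0, 0, 0.0]]
```

View pics/scene1.png

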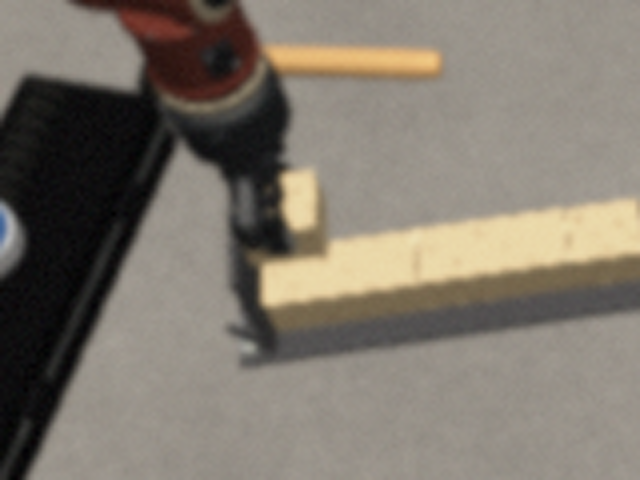

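The crop shows the held half brick at about (305,215), above the wall next to the end plate at (240,290). I'll descend to just above the bed.

play_rows(offset=[[0, 0, 0.026], [0, 0, 0.052], [0, 0, 0.052], [0, 0, 0.051], [0, 0, 0.052], [0, 0, 0.052], [0, 0, 0.041], [0, 0, 0.026]], twist=[[0, 0, 0], [0, 0, 0], [0, 0, 0], [0, 0, 0], [0, 0, 0], [0, 0, 0], [0, 0, 0], [0, 0, 0]])

```text
time: 8.85
position: [0.5339, -0.2867, 0.2514]
tool_rot: [-0.001, 0.618, 0.786, -0.0]
contact_force: [-0.3, 0.5, -0.4]
gripper_width: 0.581
grip_force: 62.7
```

play_rows(offset=[[0, 0, 0], [0, 0, 0], [0, 0, 0], [0, 0, 0], [0, 0, 0], [0, 0, 0], [0, 0, 0], [0, 0, 0]], twist=[[0, 0, 0], [0, 0, 0], [0, 0, 0], [0, 0, 0], [0, 0, 0], [0, 0, 0], [0, 0, 0], [0, 0, 0]])

```text
time: 9.52
position: [0.534, -0.2869, 0.2525]
tool_rot: [0.0, 0.618, 0.786, 0.0]
contact_force: [-0.6, 0.2, -1.7]
gripper_width: 0.577
grip_force: 62.7
```

```bash
python3 -c "
from h import *
u=np.array([np.cos(1.8082),np.sin(1.8082)]); face=np.array([.5085,-.1805])-.15*u
c=face+(.02875+.012)*u
to(c[0],c[1],.2436,1.8082)
"
```

```text
t 9.52 pos [ 0.534  -0.2869  0.2525] d(frac) [0.0015 0.0018 0.0746] turn(frac) [0.0001 0.     0.0001] F [-0.6  0.2 -1.7] q [ 0.7   0.75 -0.4   1.7   0.39  0.76  0.34]
```

play_rows(offset=[[0, 0, 0.008], [0, 0, 0.009], [0, 0, 0.009], [0, 0, 0.009], [0, 0, 0.009], [0, 0, 0.008], [0, 0, 0.006], [0, 0, 0.004]], twist=[[0, 0, 0], [0, 0, 0], [0, 0, 0], [0, 0, 0], [0, 0, 0], [0, 0, 0], [0, 0, 0], [0, 0, 0]])

```text
time: 10.18
position: [0.534, -0.2869, 0.2448]
tool_rot: [-0.0, 0.618, 0.786, 0.0]
contact_force: [0.1, 0.2, -1.3]
gripper_width: 0.574
grip_force: 62.7
```

play_rows(offset=[[-0.01, 0, 0], [-0.01, 0, 0], [-0.01, 0, 0], [-0.01, 0, 0], [-0.01, 0, 0], [-0.008, 0, 0], [-0.006, 0, 0], [-0.004, 0, 0]], twist=[[0, 0, 0], [0, 0, 0], [0, 0, 0], [0, 0, 0], [0, 0, 0], [0, 0, 0], [0, 0, 0], [0, 0, 0]])

```text
time: 10.85
position: [0.536, -0.295, 0.245]
tool_rot: [0.0, 0.618, 0.786, 0.0]
contact_force: [0.2, -0.4, -1.2]
gripper_width: 0.572
grip_force: 62.7
```

```bash
cat >> h.py <<'E'
def wallstat(u=np.array([np.cos(1.8082),np.sin(1.8082)])):
    o,_=pose(); p=o["position"]-np.r_[np.array([.5085,-.1805])-.145*u-.005*u,0]; F=o["contact_force"]; n=np.array([u[1],-u[0]])
    print("t",round(o["time"],2),"along mm",round(1e3*(p[:2]@u),2),"across mm",round(1e3*(p[:2]@n),2),"z",round(p[2],4),"F along",round(F[:2]@u,1),"across",round(F[:2]@n,1),"z",round(F[2],1))
E
python3 -c "
from h import *
wallstat()"
```

```text
t 10.85 along mm 32.3 across mm -0.22 z 0.245 F along -0.5 across 0.1 z -1.2
```

play_rows(offset=[[-0.004, 0, 0], [-0.004, 0, 0], [-0.004, 0, 0], [-0.004, 0, 0], [-0.003, 0, 0], [-0.001, 0, 0], [0, 0, 0], [0, 0, 0]], twist=[[0, 0, 0], [0, 0, 0], [0, 0, 0], [0, 0, 0], [0, 0, 0], [0, 0, 0], [0, 0, 0], [0, 0, 0]])

```text
time: 11.52
position: [0.5365, -0.2966, 0.245]
tool_rot: [-0.001, 0.618, 0.786, 0.0]
contact_force: [-1.3, 2.8, -0.2]
gripper_width: 0.574
grip_force: 62.6
```

```bash
python3 -c "
from h import *
wallstat()"
```

```text
t 11.52 along mm 30.61 across mm -0.11 z 0.245 F along 3.0 across -0.6 z -0.2
```

play_rows(offset=[[-0.002, 0, 0.003], [-0.002, 0, 0.003], [-0.001, 0, 0.003], [0, 0, 0.003], [0, 0, 0.003], [0, 0, 0.003], [0, 0, 0.002], [0, 0, 0]], twist=[[0, 0, 0], [0, 0, 0], [0, 0, 0], [0, 0, 0], [0, 0, 0], [0, 0, 0], [0, 0, 0], [0, 0, 0]])

```text
time: 12.18
position: [0.5367, -0.2966, 0.2437]
tool_rot: [-0.001, 0.618, 0.786, 0.0]
contact_force: [-2.6, 5.8, 7.7]
gripper_width: 0.569
grip_force: 63.4
```

```bash
python3 -c "
from h import *
wallstat()"
```

```text
t 12.18 along mm 30.49 across mm 0.06 z 0.2437 F along 6.2 across -1.2 z 7.7
```

play_rows(offset=[[0, 0, 0], [0, 0, 0], [0, 0, 0], [0, 0, 0], [0, 0, -0.01], [0, 0, -0.05], [0, 0, -0.1], [0, 0, -0.15]], twist=[[0, 0, 0], [0, 0, 0], [0, 0, 0], [0, 0, 0], [0, 0, 0], [0, 0, 0], [0, 0, 0], [0, 0, 0]], claw=0)

```text
time: 12.85
position: [0.5362, -0.2977, 0.2796]
tool_rot: [-0.001, 0.618, 0.786, -0.0]
contact_force: [-0.5, 0.4, 0.2]
gripper_width: 0.999
grip_force: 0.0
```

```bash
python3 -c "
from h import *
P=(.4667,.1753,.2139+np.pi)
plan((.52,-.22,.33,1.9,4),(.4667,.1753,.27,P[2],19),(.4667,.1753,.24,P[2],1))"
```

```text
t 12.85 pos [ 0.5362 -0.2977  0.2796] yaw 1.8085 F [-0.5  0.4  0.2] w 0.999
[[0.11, 0.003, -0.07], [0.22, 0.011, -0.14], [0.22, 0.017, -0.14], [0.11, 0.012, -0.07], [0.092, 0.018, 0.014], [0.181, 0.044, 0.028], [0.178, 0.058, 0.028], [0.172, 0.073, 0.028]]
    [[0, 0, -0.01], [0, 0, -0.021], [0, 0, -0.02], [0, 0, -0.01], [0, 0, -0.027], [0, 0, -0.055], [0, 0, -0.054], [0, 0, -0.055]]
[[0.165, 0.086, 0.028], [0.158, 0.1, 0.029], [0.149, 0.112, 0.028], [0.14, 0.124, 0.028], [0.129, 0.135, 0.028], [0.117, 0.145, 0.028], [0.106, 0.154, 0.028], [0.092, 0.163, 0.028]]
    [[0, 0, -0.054], [0, 0, -0.055], [0, 0, -0.054], [0, 0, -0.055], [0, 0, -0.054], [0, 0, -0.055], [0, 0, -0.054], [0, 0, -0.055]]
[[0.079, 0.169, 0.028], [0.065, 0.175, 0.028], [0.05, 0.18, 0.028], [0.035, 0.183, 0.029], [0.02, 0.186, 0.028], [0.004, 0.149, 0.022], [-0.003, 0.094, 0.014], [0.0, 0.0, 0.25]]
    [[0, 0, -0.054], [0, 0, -0.055], [0, 0, -0.054], [0, 0, -0.055], [0, 0, -0.054], [0, 0, -0.044], [0, 0, -0.027], [0, 0, 0.0]]
```

play_rows(offset=[[0.11, 0.003, -0.07], [0.22, 0.011, -0.14], [0.22, 0.017, -0.14], [0.11, 0.012, -0.07], [0.092, 0.018, 0.014], [0.181, 0.044, 0.028], [0.178, 0.058, 0.028], [0.172, 0.073, 0.028]], twist=[[0, 0, -0.01], [0, 0, -0.021], [0, 0, -0.02], [0, 0, -0.01], [0, 0, -0.027], [0, 0, -0.055], [0, 0, -0.054], [0, 0, -0.055]])

```text
time: 13.52
position: [0.5095, -0.142, 0.3177]
tool_rot: [-0.0, 0.458, 0.889, -0.0]
contact_force: [0.8, -0.2, 0.4]
gripper_width: 1.0
grip_force: 0.0
```

play_rows(offset=[[0.165, 0.086, 0.028], [0.158, 0.1, 0.029], [0.149, 0.112, 0.028], [0.14, 0.124, 0.028], [0.129, 0.135, 0.028], [0.117, 0.145, 0.028], [0.106, 0.154, 0.028], [0.092, 0.163, 0.028]], twist=[[0, 0, -0.054], [0, 0, -0.055], [0, 0, -0.054], [0, 0, -0.055], [0, 0, -0.054], [0, 0, -0.055], [0, 0, -0.054], [0, 0, -0.055]])

```text
time: 14.18
position: [0.4858, 0.0358, 0.2906]
tool_rot: [-0.0, 0.148, 0.989, -0.0]
contact_force: [1.0, -0.4, -0.5]
gripper_width: 0.997
grip_force: 0.0
```

play_rows(offset=[[0.079, 0.169, 0.028], [0.065, 0.175, 0.028], [0.05, 0.18, 0.028], [0.035, 0.183, 0.029], [0.02, 0.186, 0.028], [0.004, 0.149, 0.022], [-0.003, 0.094, 0.014], [0.0, 0.0, 0.1]], twist=[[0, 0, -0.054], [0, 0, -0.055], [0, 0, -0.054], [0, 0, -0.055], [0, 0, -0.054], [0, 0, -0.044], [0, 0, -0.027], [0, 0, 0]])

```text
time: 14.85
position: [0.4672, 0.1781, 0.2589]
tool_rot: [0.002, -0.109, 0.994, 0.002]
contact_force: [-0.2, 0.1, 1.2]
gripper_width: 1.002
grip_force: 0.0
```

```bash
python3 -c "
from h import *
from scipy.spatial import ConvexHull
tp=shot('top'); sc=shot('scene')
print(np.round(tp['soft'].max(),2))
u=np.array([np.cos(1.8082),np.sin(1.8082)]); face=np.array([.5085,-.1805])-.15*u
for n,s in(('top',tp),('scene',sc)):
    q=proj(s,[*(face+.15*u),.08])[0].astype(int); im=s['color'][q[1]-40:q[1]+40,q[0]-70:q[0]+70,::-1]
    cv2.imwrite(f'pics/{n}2.png',cv2.resize(im,None,fx=5,fy=5,interpolation=2))
    h=face+.02875*u; b=fit([s],h[0],h[1],1.808,.0575,.05,.051,.045); print(n,np.round(b[0],4),b[1])
    w=face+.15*u; b=fit([s],w[0],w[1],1.808,.3,.05,.006,.045); print(n,np.round(b[0],4),b[1])
plan((.4667,.1753,.19,.2139+np.pi,7))
"
```

```text
0.72
top [ 0.5309 -0.2836  1.8454  0.0847] 1.2334764477917841
top [ 0.5002 -0.1678  1.8714  0.3323] 8.637912696133089
scene [ 0.5489 -0.2857  1.3132  0.0771] 3.9271962784738874
scene [ 0.5088 -0.1832  1.7969  0.3112] 7.0638447112941884
t 14.95 pos [0.4668 0.174  0.2561] yaw -2.9295 F [-0.2 -1.4 -1.4] w 1.005
[[0.0, 0.001, 0.047], [0.0, 0.002, 0.095], [-0.001, 0.002, 0.095], [0.0, 0.002, 0.095], [0.0, 0.001, 0.095], [0.0, 0.002, 0.076], [0.0, 0.001, 0.048], [0.0, 0.0, 0.0]]
    [[0, 0, 0.0], [0, 0, 0.0], [0, 0, -0.001], [0, 0, 0.0], [0, 0, 0.0], [0, 0, 0.0], [0, 0, 0.0], [0, 0, 0.0]]
```

View pics/scene2.png

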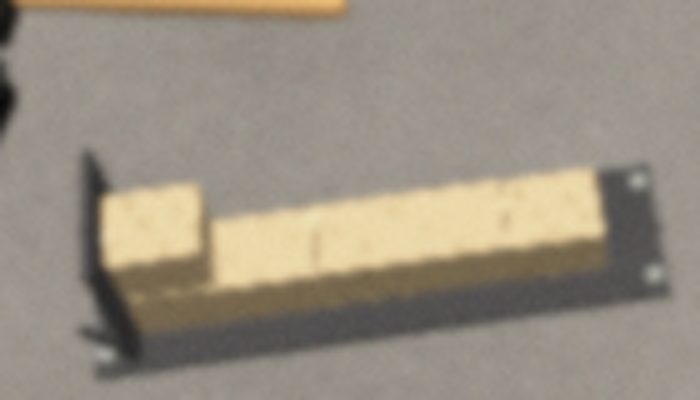

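View pics/top2.png

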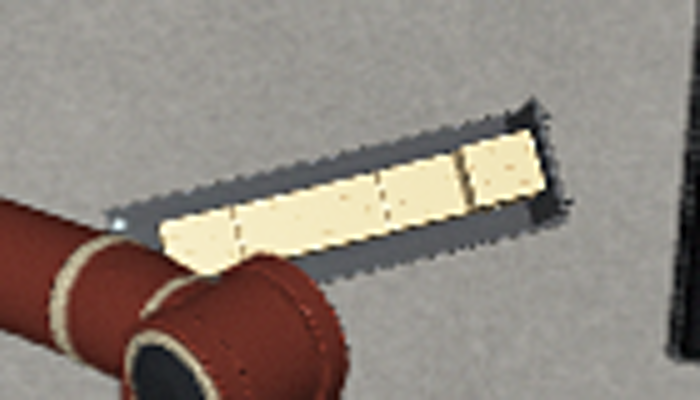

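```bash
cat >> h.py <<'E'
U=np.array([np.cos(1.8082),np.sin(1.8082)]); N=np.array([U[1],-U[0]]); FACE=np.array([.5085,-.1805])-.15*U
def edge(s,z,a0,a1,side):
    "across position (mm, +N = +x side) of the top edge at height z over along range a0..a1 mm"
    A=np.arange(a0,a1,1.); C=np.arange(0,45,.25)*side; out=[]
    g=s["color"].astype(np.float32).mean(2)
    for a in A:
        P=np.c_[FACE+np.outer(C*1e-3,N)+a*1e-3*U,np.full(len(C),z)]; uv=proj(s,P).astype(np.float32)
        v=cv2.remap(s["soft"].astype(np.float32),uv[:,:1],uv[:,1:],cv2.INTER_LINEAR)[:,0]; out.append(v)
    v=np.mean(out,0); v0=v[np.abs(C)<15].mean(); vb=v[np.abs(C)>36].mean(); k=np.argmax(v<(v0+vb)/2)
    return C[k]-side*.25*((v0+vb)/2-v[k])/max(v[k-1]-v[k],1e-6)
def flush(s,segs,side,name):
    print(name,[(n,round(float(edge(s,z,a,b,side)),2)) for n,z,a,b in segs])
E
python3 -c "
from h import *
B=[('b1',.051,66,112),('b2',.051,130,230)]
flush(shot('top'),[('half0',.096,6,28),('half1',.096,28,50),('half',.096,6,50)]+B[:1],1,'top+x')
flush(shot('scene'),[('half0',.096,6,28),('half1',.096,28,50),('half',.096,6,50)]+B,-1,'scene-x')
"
```

```text
top+x [('half0', 24.98), ('half1', 24.15), ('half', 24.58), ('b1', 25.23)]
scene-x [('half0', -25.12), ('half1', -25.39), ('half', -25.25), ('b1', -24.91), ('b2', -25.43)]
```

play_rows(offset=[[0.0, 0, 0.047], [0.0, 0, 0.095], [0, 0, 0.095], [0.0, 0, 0.095], [0.0, 0, 0.095], [0.0, 0, 0.076], [0.0, 0, 0.048], [0.0, 0.0, 0.0]], twist=[[0, 0, 0], [0, 0, 0], [0, 0, 0], [0, 0, 0], [0, 0, 0], [0, 0, 0], [0, 0, 0], [0, 0, 0]])

```text
time: 15.72
position: [0.4667, 0.1752, 0.1906]
tool_rot: [-0.001, -0.107, 0.994, -0.0]
contact_force: [-0.5, -0.7, -0.2]
gripper_width: 0.999
grip_force: 0.0
```

play_rows(offset=[[0, 0, 0], [0, 0, 0], [0, 0, 0], [0, 0, 0], [0, 0, 0], [0, 0, 0], [0, 0, 0], [0, 0, 0]], twist=[[0, 0, 0], [0, 0, 0], [0, 0, 0], [0, 0, 0], [0, 0, 0], [0, 0, 0], [0, 0, 0], [0, 0, 0]], claw=1)

```text
time: 16.38
position: [0.4673, 0.1757, 0.1929]
tool_rot: [0.001, -0.106, 0.994, 0.0]
contact_force: [-0.7, -0.1, 6.6]
gripper_width: 0.569
grip_force: 64.2
```

```bash
python3 -c "
from h import *
c=FACE+.129*U; p=pose()[0]['position']
plan((p[0],p[1],.295,.2139-np.pi,7),(c[0],c[1],.295,1.8082-2*np.pi+2*np.pi,17))"
```

```text
t 16.38 pos [0.4673 0.1757 0.1929] yaw -2.9283 F [-0.7 -0.1  6.6] w 0.569
[[0.0, 0.0, -0.073], [0.0, 0.0, -0.147], [0.0, 0.0, -0.147], [0.0, 0.0, -0.146], [0.0, 0.0, -0.147], [0.0, 0.0, -0.117], [0.0, 0.0, -0.073], [0.009, -0.1, 0.0]]
    [[0, 0, 0.0], [0, 0, 0.0], [0, 0, 0.0], [0, 0, 0.0], [0, 0, 0.0], [0, 0, 0.0], [0, 0, 0.0], [0, 0, 0.033]]
[[0.009, -0.2, 0.0], [-0.012, -0.199, 0.0], [-0.03, -0.198, 0.0], [-0.05, -0.194, 0.0], [-0.068, -0.188, 0.0], [-0.087, -0.18, 0.0], [-0.103, -0.172, 0.0], [-0.12, -0.16, 0.0]]
    [[0, 0, 0.065], [0, 0, 0.065], [0, 0, 0.065], [0, 0, 0.066], [0, 0, 0.065], [0, 0, 0.065], [0, 0, 0.065], [0, 0, 0.066]]
[[-0.135, -0.147, 0.0], [-0.149, -0.134, 0.0], [-0.161, -0.119, 0.0], [-0.172, -0.102, 0.0], [-0.181, -0.085, 0.0], [-0.189, -0.067, 0.0], [-0.155, -0.038, 0.0], [-0.099, -0.017, 0.0]]
    [[0, 0, 0.065], [0, 0, 0.065], [0, 0, 0.065], [0, 0, 0.066], [0, 0, 0.065], [0, 0, 0.065], [0, 0, 0.052], [0, 0, 0.033]]
```

play_rows(offset=[[0.0, 0.0, -0.073], [0.0, 0.0, -0.147], [0.0, 0.0, -0.147], [0.0, 0.0, -0.146], [0.0, 0.0, -0.147], [0.0, 0.0, -0.117], [0.0, 0.0, -0.073], [0.009, -0.1, 0.0]], twist=[[0, 0, 0], [0, 0, 0], [0, 0, 0], [0, 0, 0], [0, 0, 0], [0, 0, 0], [0, 0, 0], [0, 0, 0.033]])

```text
time: 17.05
position: [0.4684, 0.1655, 0.2961]
tool_rot: [0.002, -0.083, 0.997, 0.002]
contact_force: [1.1, 1.2, -3.1]
gripper_width: 0.574
grip_force: 63.3
```

play_rows(offset=[[0.009, -0.2, 0.0], [-0.012, -0.199, 0.0], [-0.03, -0.198, 0.0], [-0.05, -0.194, 0.0], [-0.068, -0.188, 0.0], [-0.087, -0.18, 0.0], [-0.103, -0.172, 0.0], [-0.12, -0.16, 0.0]], twist=[[0, 0, 0.065], [0, 0, 0.065], [0, 0, 0.065], [0, 0, 0.066], [0, 0, 0.065], [0, 0, 0.065], [0, 0, 0.065], [0, 0, 0.066]])

```text
time: 17.72
position: [0.4911, -0.0298, 0.293]
tool_rot: [-0.001, 0.309, 0.951, -0.001]
contact_force: [-0.4, 0.5, -3.4]
gripper_width: 0.574
grip_force: 63.2
```

play_rows(offset=[[-0.135, -0.147, 0.0], [-0.149, -0.134, 0.0], [-0.161, -0.119, 0.0], [-0.172, -0.102, 0.0], [-0.181, -0.085, 0.0], [-0.189, -0.067, 0.0], [-0.155, -0.038, 0.0], [-0.099, -0.017, 0.0]], twist=[[0, 0, 0.065], [0, 0, 0.065], [0, 0, 0.065], [0, 0, 0.066], [0, 0, 0.065], [0, 0, 0.065], [0, 0, 0.052], [0, 0, 0.033]])

```text
time: 18.38
position: [0.5119, -0.2051, 0.2928]
tool_rot: [-0.001, 0.622, 0.783, -0.002]
contact_force: [-0.1, -0.4, -3.4]
gripper_width: 0.575
grip_force: 63.2
```

play_rows(offset=[[0, 0, 0.026], [0, 0, 0.052], [0, 0, 0.052], [0, 0, 0.052], [0, 0, 0.052], [0, 0, 0.052], [0, 0, 0.041], [0, 0, 0.026]], twist=[[0, 0, 0], [0, 0, 0], [0, 0, 0], [0, 0, 0], [0, 0, 0], [0, 0, 0], [0, 0, 0], [0, 0, 0]])

```text
time: 19.05
position: [0.5131, -0.2009, 0.2508]
tool_rot: [-0.001, 0.618, 0.786, -0.0]
contact_force: [0.1, 0.9, -2.4]
gripper_width: 0.571
grip_force: 63.2
```

```bash
python3 -c "
from h import *
manip.snapshot('top'); manip.snapshot('top');manip.snapshot('top'); manip.snapshot('top')
c=FACE+.129*U
to(c[0],c[1],.2450,1.8082); wallstat()"
```

```text
t 19.25 pos [ 0.5133 -0.2012  0.2518] d(frac) [0.0024 0.0014 0.0567] turn(frac) [0.0002 0.     0.0001] F [ 0.2  0.5 -3.4] q [ 0.58  0.69 -0.38  1.86  0.4   0.66  0.19]
t 19.25 along mm 128.71 across mm -0.18 z 0.2518 F along 0.4 across 0.3 z -3.4
```

play_rows(offset=[[0, 0, 0.006], [0, 0, 0.009], [0, 0, 0.009], [0, 0, 0.009], [0, 0, 0.008], [0, 0, 0.007], [0, 0, 0.006], [0, 0, 0.002]], twist=[[0, 0, 0], [0, 0, 0], [0, 0, 0], [0, 0, 0], [0, 0, 0], [0, 0, 0], [0, 0, 0], [0, 0, 0]])

```text
time: 19.92
position: [0.5132, -0.2013, 0.2449]
tool_rot: [-0.0, 0.618, 0.786, -0.0]
contact_force: [-0.4, -0.3, -3.1]
gripper_width: 0.575
grip_force: 63.2
```

play_rows(offset=[[-0.008, 0, 0], [-0.01, 0, 0], [-0.01, 0, 0], [-0.01, 0, 0], [-0.01, 0, 0], [-0.008, 0, 0], [-0.006, 0, 0], [-0.004, 0, 0]], twist=[[0, 0, 0], [0, 0, 0], [0, 0, 0], [0, 0, 0], [0, 0, 0], [0, 0, 0], [0, 0, 0], [0, 0, 0]])

```text
time: 20.58
position: [0.5151, -0.2091, 0.245]
tool_rot: [0.0, 0.618, 0.786, 0.0]
contact_force: [0.7, -0.1, -3.6]
gripper_width: 0.573
grip_force: 63.2
```

```bash
python3 -c "
from h import *
wallstat()"
```

```text
t 20.58 along mm 120.63 across mm -0.34 z 0.245 F along -0.2 across 0.6 z -3.6
```

play_rows(offset=[[-0.004, 0.002, 0], [-0.004, 0.002, 0], [-0.004, 0, 0], [-0.004, 0, 0], [-0.003, 0, 0], [-0.001, 0, 0], [0, 0, 0], [0, 0, 0]], twist=[[0, 0, 0], [0, 0, 0], [0, 0, 0], [0, 0, 0], [0, 0, 0], [0, 0, 0], [0, 0, 0], [0, 0, 0]])

```text
time: 21.25
position: [0.5161, -0.2112, 0.245]
tool_rot: [-0.0, 0.618, 0.786, 0.0]
contact_force: [0.2, 0.2, -1.9]
gripper_width: 0.569
grip_force: 63.2
```

```bash
python3 -c "
from h import *
wallstat()"
```

```text
t 21.25 along mm 118.42 across mm 0.17 z 0.245 F along 0.1 across 0.2 z -1.9
```

play_rows(offset=[[-0.004, 0, 0], [-0.004, 0, 0], [-0.004, 0, 0], [-0.004, 0, 0], [-0.003, 0, 0], [-0.001, 0, 0], [0, 0, 0], [0, 0, 0]], twist=[[0, 0, 0], [0, 0, 0], [0, 0, 0], [0, 0, 0], [0, 0, 0], [0, 0, 0], [0, 0, 0], [0, 0, 0]])

```text
time: 21.92
position: [0.5167, -0.2134, 0.245]
tool_rot: [-0.0, 0.618, 0.786, 0.0]
contact_force: [0.4, 1.2, -2.7]
gripper_width: 0.573
grip_force: 63.2
```

```bash
python3 -c "
from h import *
wallstat()"
```

```text
t 21.92 along mm 116.08 across mm 0.23 z 0.245 F along 1.0 across 0.7 z -2.7
```

play_rows(offset=[[-0.003, 0, 0], [-0.003, 0, 0], [-0.003, 0, 0], [-0.003, 0, 0], [-0.002, 0, 0], [-0.001, 0, 0], [0, 0, 0], [0, 0, 0]], twist=[[0, 0, 0], [0, 0, 0], [0, 0, 0], [0, 0, 0], [0, 0, 0], [0, 0, 0], [0, 0, 0], [0, 0, 0]])

```text
time: 22.58
position: [0.517, -0.2142, 0.245]
tool_rot: [-0.001, 0.618, 0.786, 0.0]
contact_force: [-1.5, 5.4, -0.9]
gripper_width: 0.568
grip_force: 63.5
```

```bash
python3 -c "
from h import *
wallstat()"
```

```text
t 22.58 along mm 115.28 across mm 0.31 z 0.245 F along 5.6 across -0.2 z -0.9
```

play_rows(offset=[[-0.002, 0, 0.003], [-0.001, 0, 0.003], [0, 0, 0.003], [0, 0, 0.003], [0, 0, 0.003], [0, 0, 0.002], [0, 0, 0.001], [0, 0, 0]], twist=[[0, 0, 0], [0, 0, 0], [0, 0, 0], [0, 0, 0], [0, 0, 0], [0, 0, 0], [0, 0, 0], [0, 0, 0]])

```text
time: 23.25
position: [0.5171, -0.2141, 0.244]
tool_rot: [-0.001, 0.618, 0.786, 0.0]
contact_force: [-3.6, 7.0, 7.0]
gripper_width: 0.572
grip_force: 64.5
```

```bash
python3 -c "
from h import *
wallstat()"
```

```text
t 23.25 along mm 115.32 across mm 0.43 z 0.244 F along 7.7 across -1.9 z 7.0
```

Seated with about 8 N along the wall and 7 N down. Next: release, lift and go to Q.

play_rows(offset=[[0, 0, 0], [0, 0, 0], [0, 0, 0], [0, 0, 0], [0, 0, -0.01], [0, 0, -0.05], [0, 0, -0.1], [0, 0, -0.15]], twist=[[0, 0, 0], [0, 0, 0], [0, 0, 0], [0, 0, 0], [0, 0, 0], [0, 0, 0], [0, 0, 0], [0, 0, 0]], claw=0)

```text
time: 23.92
position: [0.5167, -0.2157, 0.2795]
tool_rot: [-0.001, 0.618, 0.786, -0.001]
contact_force: [0.1, 0.2, 1.2]
gripper_width: 1.0
grip_force: 0.0
```

```bash
python3 -c "
from h import *
Y=.2469+np.pi
plan((.50,-.14,.31,1.9,4),(.4564,.3166,.26,Y,20))"
```

```text
t 23.92 pos [ 0.5167 -0.2157  0.2795] yaw 1.8083 F [0.1 0.2 1.2] w 1.0
[[0.108, 0.002, -0.042], [0.215, 0.008, -0.085], [0.215, 0.014, -0.085], [0.107, 0.011, -0.042], [0.099, 0.024, 0.011], [0.196, 0.054, 0.022], [0.19, 0.07, 0.022], [0.185, 0.085, 0.023]]
    [[0, 0, -0.01], [0, 0, -0.021], [0, 0, -0.02], [0, 0, -0.01], [0, 0, -0.026], [0, 0, -0.053], [0, 0, -0.053], [0, 0, -0.053]]
[[0.177, 0.1, 0.022], [0.169, 0.113, 0.022], [0.16, 0.126, 0.022], [0.149, 0.139, 0.022], [0.137, 0.149, 0.022], [0.125, 0.16, 0.023], [0.113, 0.17, 0.022], [0.098, 0.178, 0.022]]
    [[0, 0, -0.053], [0, 0, -0.052], [0, 0, -0.053], [0, 0, -0.053], [0, 0, -0.053], [0, 0, -0.053], [0, 0, -0.052], [0, 0, -0.053]]
[[0.084, 0.185, 0.022], [0.069, 0.191, 0.022], [0.054, 0.196, 0.022], [0.038, 0.2, 0.022], [0.023, 0.202, 0.023], [0.006, 0.203, 0.022], [-0.008, 0.163, 0.017], [-0.011, 0.101, 0.012]]
    [[0, 0, -0.053], [0, 0, -0.053], [0, 0, -0.052], [0, 0, -0.053], [0, 0, -0.053], [0, 0, -0.053], [0, 0, -0.042], [0, 0, -0.026]]
```

play_rows(offset=[[0.108, 0.002, -0.042], [0.215, 0.008, -0.085], [0.215, 0.014, -0.085], [0.107, 0.011, -0.042], [0.099, 0.024, 0.011], [0.196, 0.054, 0.022], [0.19, 0.07, 0.022], [0.185, 0.085, 0.023]], twist=[[0, 0, -0.01], [0, 0, -0.021], [0, 0, -0.02], [0, 0, -0.01], [0, 0, -0.026], [0, 0, -0.053], [0, 0, -0.053], [0, 0, -0.053]])

```text
time: 24.58
position: [0.4921, -0.0545, 0.3005]
tool_rot: [0.0, 0.462, 0.887, -0.0]
contact_force: [-0.1, -0.2, -1.0]
gripper_width: 1.001
grip_force: 0.0
```

play_rows(offset=[[0.177, 0.1, 0.022], [0.169, 0.113, 0.022], [0.16, 0.126, 0.022], [0.149, 0.139, 0.022], [0.137, 0.149, 0.022], [0.125, 0.16, 0.023], [0.113, 0.17, 0.022], [0.098, 0.178, 0.022]], twist=[[0, 0, -0.053], [0, 0, -0.052], [0, 0, -0.053], [0, 0, -0.053], [0, 0, -0.053], [0, 0, -0.053], [0, 0, -0.052], [0, 0, -0.053]])

```text
time: 25.25
position: [0.4738, 0.1402, 0.2791]
tool_rot: [-0.0, 0.163, 0.987, -0.0]
contact_force: [-0.4, 0.8, 0.0]
gripper_width: 1.003
grip_force: 0.0
```

play_rows(offset=[[0.084, 0.185, 0.022], [0.069, 0.191, 0.022], [0.054, 0.196, 0.022], [0.038, 0.2, 0.022], [0.023, 0.202, 0.023], [0.006, 0.203, 0.022], [-0.008, 0.163, 0.017], [-0.011, 0.101, 0.012]], twist=[[0, 0, -0.053], [0, 0, -0.053], [0, 0, -0.052], [0, 0, -0.053], [0, 0, -0.053], [0, 0, -0.053], [0, 0, -0.042], [0, 0, -0.026]])

```text
time: 25.92
position: [0.4563, 0.3189, 0.2597]
tool_rot: [-0.0, -0.125, 0.992, 0.001]
contact_force: [0.4, 0.4, 0.1]
gripper_width: 1.002
grip_force: 0.0
```

```bash
python3 -c "
from h import *
for k in range(3):
    sc=shot('scene'); tp=shot('top')
    S=[('half0',.096,6,28),('half1',.096,28,50),('half',.096,6,50),('a0',.096,66,90),('a1',.096,90,115),('a2',.096,115,140),('a3',.096,140,165),('a',.096,66,165),('b2',.051,185,225),('bh',.051,245,290)]
    flush(tp,S,1,'top+x'); flush(sc,S,-1,'scene-x')
to(.4564,.3166,.19,.2469+np.pi)
q=proj(sc,[*(FACE+.15*U),.08])[0].astype(int); im=sc['color'][q[1]-40:q[1]+40,q[0]-70:q[0]+70,::-1]
cv2.imwrite('pics/scene3.png',cv2.resize(im,None,fx=5,fy=5,interpolation=2))
"
```

```text
top+x [('half0', 24.45), ('half1', 24.15), ('half', 24.32), ('a0', 24.5), ('a1', 24.82), ('a2', 24.72), ('a3', 24.6), ('a', 24.66), ('b2', 24.38), ('bh', 25.43)]
scene-x [('half0', -25.52), ('half1', -25.47), ('half', -25.5), ('a0', -25.22), ('a1', -25.07), ('a2', -24.96), ('a3', -24.79), ('a', -25.0), ('b2', -25.51), ('bh', -24.42)]
top+x [('half0', 24.38), ('half1', 24.12), ('half', 24.27), ('a0', 24.54), ('a1', 24.88), ('a2', 24.63), ('a3', 24.57), ('a', 24.66), ('b2', 24.38), ('bh', 25.45)]
scene-x [('half0', -25.44), ('half1', -25.49), ('half', -25.46), ('a0', -25.02), ('a1', -25.07), ('a2', -24.92), ('a3', -24.78), ('a', -24.95), ('b2', -25.52), ('bh', -24.47)]
top+x [('half0', 24.39), ('half1', 24.03), ('half', 24.24), ('a0', 24.51), ('a1', 24.91), ('a2', 24.71), ('a3', 24.54), ('a', 24.67), ('b2', 24.41), ('bh', 25.41)]
scene-x [('half0', -25.42), ('half1', -25.5), ('half', -25.46), ('a0', -25.1), ('a1', -25.12), ('a2', -24.9), ('a3', -24.81), ('a', -24.98), ('b2', -25.59), ('bh', -24.4)]
t 26.22 pos [0.4575 0.315  0.2601] d(frac) [0.0052 0.0167 0.5845] turn(frac) [-0.0015 -0.0003 -0.0024] F [ 0.2  0.2 -0. ] q [-0.18  0.77 -0.75  1.84  0.71  0.83  0.51]
```

View pics/scene3.png

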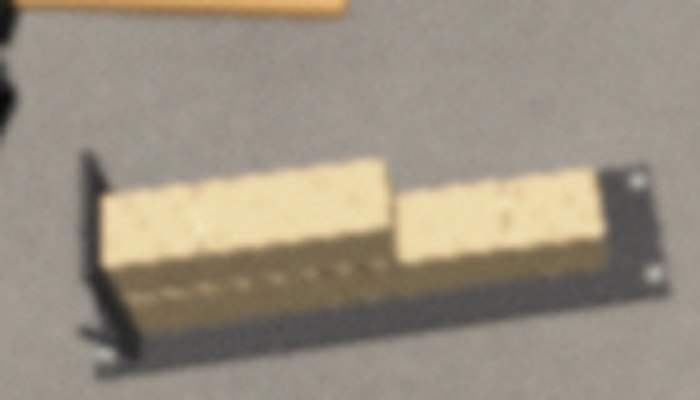

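The scene crop shows the half (100–197) and full brick P (197–388) flush with the course below, with no visible gap; the measured offsets are under 0.5 mm. Next I descend on Q.

play_rows(offset=[[0.0, 0.004, 0.045], [0.004, 0.006, 0.095], [0, 0, 0.1], [0.0, 0, 0.1], [0.0, 0, 0.1], [0.0, 0, 0.08], [0.0, 0, 0.05], [0.0, 0.0, 0.012]], twist=[[0, 0, 0], [0, 0, 0], [0, 0, 0], [0, 0, 0], [0, 0, 0], [0, 0, 0], [0, 0, 0], [0, 0, 0]])

```text
time: 26.88
position: [0.4557, 0.3175, 0.189]
tool_rot: [-0.001, -0.123, 0.992, -0.001]
contact_force: [0.0, 0.4, 0.8]
gripper_width: 0.997
grip_force: 0.0
```

play_rows(offset=[[0, 0, 0], [0, 0, 0], [0, 0, 0], [0, 0, 0], [0, 0, 0], [0, 0, 0], [0, 0, 0], [0, 0, 0]], twist=[[0, 0, 0], [0, 0, 0], [0, 0, 0], [0, 0, 0], [0, 0, 0], [0, 0, 0], [0, 0, 0], [0, 0, 0]], claw=1)

```text
time: 27.55
position: [0.4563, 0.3181, 0.1915]
tool_rot: [0.001, -0.123, 0.992, 0.0]
contact_force: [-0.1, -0.3, 6.3]
gripper_width: 0.571
grip_force: 64.9
```

```bash
python3 -c "
from h import *
c=FACE+.246*U; p=pose()[0]['position']
plan((p[0],p[1],.295,.2469-np.pi,7),(c[0],c[1],.295,1.8082,17))"
```

```text
t 27.55 pos [0.4563 0.3181 0.1915] yaw -2.8954 F [-0.1 -0.3  6.3] w 0.571
[[0.0, 0.0, -0.074], [0.0, 0.0, -0.149], [0.0, 0.0, -0.149], [0.0, 0.0, -0.148], [0.0, 0.0, -0.149], [0.0, 0.0, -0.119], [0.0, 0.0, -0.074], [0.018, -0.106, 0.0]]
    [[0, 0, 0.0], [0, 0, 0.0], [0, 0, 0.0], [0, 0, 0.0], [0, 0, 0.0], [0, 0, 0.0], [0, 0, 0.0], [0, 0, 0.033]]
[[0.027, -0.212, 0.0], [0.005, -0.215, 0.0], [-0.017, -0.213, 0.0], [-0.037, -0.211, 0.0], [-0.059, -0.207, 0.0], [-0.079, -0.199, 0.0], [-0.098, -0.19, 0.0], [-0.117, -0.18, 0.0]]
    [[0, 0, 0.067], [0, 0, 0.067], [0, 0, 0.066], [0, 0, 0.067], [0, 0, 0.067], [0, 0, 0.066], [0, 0, 0.067], [0, 0, 0.067]]
[[-0.134, -0.167, 0.0], [-0.151, -0.153, 0.0], [-0.164, -0.137, 0.0], [-0.178, -0.12, 0.0], [-0.189, -0.102, 0.0], [-0.197, -0.082, 0.0], [-0.165, -0.05, 0.0], [-0.104, -0.023, 0.0]]
    [[0, 0, 0.066], [0, 0, 0.067], [0, 0, 0.066], [0, 0, 0.067], [0, 0, 0.067], [0, 0, 0.066], [0, 0, 0.054], [0, 0, 0.033]]
```

play_rows(offset=[[0.0, 0.0, -0.074], [0.0, 0.0, -0.149], [0.0, 0.0, -0.149], [0.0, 0.0, -0.148], [0.0, 0.0, -0.149], [0.0, 0.0, -0.119], [0.0, 0.0, -0.074], [0.018, -0.106, 0.0]], twist=[[0, 0, 0], [0, 0, 0], [0, 0, 0], [0, 0, 0], [0, 0, 0], [0, 0, 0], [0, 0, 0], [0, 0, 0.033]])

```text
time: 28.22
position: [0.4564, 0.3075, 0.2964]
tool_rot: [0.001, -0.1, 0.995, 0.003]
contact_force: [0.6, 1.0, -2.2]
gripper_width: 0.571
grip_force: 64.1
```

play_rows(offset=[[0.027, -0.212, 0.0], [0.005, -0.215, 0.0], [-0.017, -0.213, 0.0], [-0.037, -0.211, 0.0], [-0.059, -0.207, 0.0], [-0.079, -0.199, 0.0], [-0.098, -0.19, 0.0], [-0.117, -0.18, 0.0]], twist=[[0, 0, 0.067], [0, 0, 0.067], [0, 0, 0.066], [0, 0, 0.067], [0, 0, 0.067], [0, 0, 0.066], [0, 0, 0.067], [0, 0, 0.067]])

```text
time: 28.88
position: [0.4715, 0.0982, 0.2938]
tool_rot: [-0.001, 0.3, 0.954, -0.0]
contact_force: [0.8, -0.6, -1.4]
gripper_width: 0.573
grip_force: 64.0
```

play_rows(offset=[[-0.134, -0.167, 0.0], [-0.151, -0.153, 0.0], [-0.164, -0.137, 0.0], [-0.178, -0.12, 0.0], [-0.189, -0.102, 0.0], [-0.197, -0.082, 0.0], [-0.165, -0.05, 0.0], [-0.104, -0.023, 0.0]], twist=[[0, 0, 0.066], [0, 0, 0.067], [0, 0, 0.066], [0, 0, 0.067], [0, 0, 0.067], [0, 0, 0.066], [0, 0, 0.054], [0, 0, 0.033]])

```text
time: 29.55
position: [0.4852, -0.0904, 0.2936]
tool_rot: [-0.0, 0.621, 0.784, -0.001]
contact_force: [0.6, -0.1, -1.8]
gripper_width: 0.57
grip_force: 64.0
```

play_rows(offset=[[0, 0, 0.026], [0, 0, 0.052], [0, 0, 0.052], [0, 0, 0.052], [0, 0, 0.052], [0, 0, 0.052], [0, 0, 0.041], [0, 0, 0.026]], twist=[[0, 0, 0], [0, 0, 0], [0, 0, 0], [0, 0, 0], [0, 0, 0], [0, 0, 0], [0, 0, 0], [0, 0, 0]])

```text
time: 30.22
position: [0.4856, -0.0871, 0.2508]
tool_rot: [-0.001, 0.618, 0.786, -0.0]
contact_force: [0.1, 0.4, -2.4]
gripper_width: 0.576
grip_force: 64.1
```

```bash
python3 -c "
from h import *
for i in range(5): manip.snapshot('top')
c=FACE+.246*U
to(c[0],c[1],.2440,1.8082); wallstat()"
```

```text
t 30.47 pos [ 0.4859 -0.0875  0.252 ] d(frac) [0.0026 0.0011 0.0663] turn(frac) [0.0004 0.0001 0.0001] F [ 0.3 -0.1 -2.3] q [ 0.38  0.63 -0.36  2.02  0.4   0.56 -0.03]
t 30.47 along mm 245.69 across mm -0.14 z 0.252 F along -0.2 across 0.2 z -2.3
```

play_rows(offset=[[0, 0, 0.008], [0, 0, 0.009], [0, 0, 0.009], [0, 0, 0.009], [0, 0, 0.009], [0, 0, 0.009], [0, 0, 0.007], [0, 0, 0.004]], twist=[[0, 0, 0], [0, 0, 0], [0, 0, 0], [0, 0, 0], [0, 0, 0], [0, 0, 0], [0, 0, 0], [0, 0, 0]])

```text
time: 31.13
position: [0.4857, -0.0875, 0.2439]
tool_rot: [-0.0, 0.618, 0.786, -0.0]
contact_force: [0.4, -0.6, -2.3]
gripper_width: 0.57
grip_force: 64.1
```

play_rows(offset=[[-0.01, 0.001, 0], [-0.013, 0.001, 0], [-0.014, 0, 0], [-0.014, 0, 0], [-0.014, 0, 0], [-0.012, 0, 0], [-0.008, 0, 0], [-0.004, 0, 0]], twist=[[0, 0, 0], [0, 0, 0], [0, 0, 0], [0, 0, 0], [0, 0, 0], [0, 0, 0], [0, 0, 0], [0, 0, 0]])

```text
time: 31.8
position: [0.4885, -0.0981, 0.244]
tool_rot: [0.0, 0.619, 0.786, 0.0]
contact_force: [0.5, -0.2, -2.7]
gripper_width: 0.576
grip_force: 64.1
```

```bash
python3 -c "
from h import *
wallstat()"
```

```text
t 31.8 along mm 234.77 across mm -0.1 z 0.244 F along -0.3 across 0.5 z -2.7
```

play_rows(offset=[[-0.004, 0.001, 0], [-0.004, 0.001, 0], [-0.004, 0, 0], [-0.004, 0, 0], [-0.003, 0, 0], [-0.001, 0, 0], [0, 0, 0], [0, 0, 0]], twist=[[0, 0, 0], [0, 0, 0], [0, 0, 0], [0, 0, 0], [0, 0, 0], [0, 0, 0], [0, 0, 0], [0, 0, 0]])

```text
time: 32.47
position: [0.4892, -0.0997, 0.2441]
tool_rot: [-0.0, 0.618, 0.786, 0.0]
contact_force: [-0.3, 2.6, -1.4]
gripper_width: 0.576
grip_force: 64.1
```

```bash
python3 -c "
from h import *
wallstat()"
```

```text
t 32.47 along mm 233.11 across mm 0.24 z 0.2441 F along 2.6 across 0.3 z -1.4
```

Contact at 2.6 N. Next: a little more push, then seat the brick.

play_rows(offset=[[-0.003, 0, 0], [-0.003, 0, 0], [-0.002, 0, 0.003], [0, 0, 0.003], [0, 0, 0.003], [0, 0, 0.004], [0, 0, 0.004], [0, 0, 0]], twist=[[0, 0, 0], [0, 0, 0], [0, 0, 0], [0, 0, 0], [0, 0, 0], [0, 0, 0], [0, 0, 0], [0, 0, 0]])

```text
time: 33.13
position: [0.4893, -0.0998, 0.2425]
tool_rot: [-0.001, 0.618, 0.786, 0.001]
contact_force: [-1.6, 5.2, 2.9]
gripper_width: 0.573
grip_force: 64.8
```

```bash
python3 -c "
from h import *
wallstat()"
```

```text
t 33.13 along mm 232.92 across mm 0.35 z 0.2425 F along 5.4 across -0.4 z 2.9
```

play_rows(offset=[[0, 0, 0.003], [0, 0, 0.002], [0, 0, 0], [0, 0, 0], [0, 0, 0], [0, 0, 0], [0, 0, 0], [0, 0, 0]], twist=[[0, 0, 0], [0, 0, 0], [0, 0, 0], [0, 0, 0], [0, 0, 0], [0, 0, 0], [0, 0, 0], [0, 0, 0]])

```text
time: 33.8
position: [0.4893, -0.0997, 0.2425]
tool_rot: [-0.0, 0.618, 0.786, 0.0]
contact_force: [-3.0, 4.9, 7.8]
gripper_width: 0.568
grip_force: 65.3
```

play_rows(offset=[[0, 0, 0], [0, 0, 0], [0, 0, 0], [0, 0, 0], [0, 0, -0.01], [0, 0, -0.05], [0, 0, -0.1], [0, 0, -0.15]], twist=[[0, 0, 0], [0, 0, 0], [0, 0, 0], [0, 0, 0], [0, 0, 0], [0, 0, 0], [0, 0, 0], [0, 0, 0]], claw=0)

```text
time: 34.47
position: [0.489, -0.1012, 0.2783]
tool_rot: [-0.001, 0.618, 0.786, -0.001]
contact_force: [-0.4, -0.5, 0.8]
gripper_width: 0.996
grip_force: 0.0
```

```bash
python3 -c "
from h import *
plan((.49,-.11,.36,1.8,4),(.47,.2,.36,1.9,12))"
```

```text
t 34.47 pos [ 0.489  -0.1012  0.2783] yaw 1.8084 F [-0.4 -0.5  0.8] w 0.996
[[-0.012, -0.002, -0.114], [-0.025, -0.003, -0.227], [-0.024, -0.003, -0.227], [-0.012, -0.001, -0.113], [0.118, 0.02, 0.0], [0.236, 0.04, 0.0], [0.236, 0.042, 0.0], [0.236, 0.045, 0.0]]
    [[0, 0, 0.001], [0, 0, 0.002], [0, 0, 0.002], [0, 0, 0.001], [0, 0, -0.003], [0, 0, -0.006], [0, 0, -0.007], [0, 0, -0.006]]
[[0.235, 0.047, 0.0], [0.234, 0.049, 0.0], [0.235, 0.051, 0.0], [0.233, 0.054, 0.0], [0.233, 0.055, 0.0], [0.233, 0.058, 0.0], [0.185, 0.048, 0.0], [0.116, 0.031, 0.0]]
    [[0, 0, -0.006], [0, 0, -0.006], [0, 0, -0.006], [0, 0, -0.007], [0, 0, -0.006], [0, 0, -0.006], [0, 0, -0.005], [0, 0, -0.003]]
```

play_rows(offset=[[0, 0, -0.114], [0, 0, -0.227], [0, 0, -0.227], [0, 0, -0.113], [0.118, 0.02, 0.0], [0.236, 0.04, 0.0], [0.236, 0.042, 0.0], [0.236, 0.045, 0.0]], twist=[[0, 0, 0], [0, 0, 0], [0, 0, 0], [0, 0, 0], [0, 0, 0], [0, 0, 0], [0, 0, 0], [0, 0, 0]])

```text
time: 35.13
position: [0.483, 0.0, 0.3609]
tool_rot: [0.0, 0.619, 0.785, 0.0]
contact_force: [0.9, 0.2, 0.4]
gripper_width: 0.997
grip_force: 0.0
```

play_rows(offset=[[0.235, 0.047, 0.0], [0.234, 0.049, 0.0], [0.235, 0.051, 0.0], [0.233, 0.054, 0.0], [0.233, 0.055, 0.0], [0.233, 0.058, 0.0], [0.185, 0.048, 0.0], [0.116, 0.031, 0.0]], twist=[[0, 0, 0], [0, 0, 0], [0, 0, 0], [0, 0, 0], [0, 0, 0], [0, 0, 0], [0, 0, 0], [0, 0, 0]])

```text
time: 35.8
position: [0.4803, 0.2124, 0.361]
tool_rot: [-0.0, 0.617, 0.787, 0.001]
contact_force: [0.5, 0.1, 0.1]
gripper_width: 1.001
grip_force: 0.0
```

```bash
python3 -c "
from h import *
S=[('half0',.096,6,28),('half1',.096,28,50),('a0',.096,66,90),('a3',.096,140,165),('a',.096,66,165),('q0',.096,182,210),('q1',.096,255,283),('q',.096,182,283)]
for k in range(2):
    sc=shot('scene'); tp=shot('top'); flush(tp,S,1,'top+x'); flush(sc,S,-1,'scene-x')
for n,s in(('top',tp),('scene',sc)):
    q=proj(s,[*(FACE+.15*U),.08])[0].astype(int); im=s['color'][q[1]-40:q[1]+40,q[0]-70:q[0]+70,::-1]
    cv2.imwrite(f'pics/{n}4.png',cv2.resize(im,None,fx=5,fy=5,interpolation=2))
im=np.vstack([cv2.imread('pics/top4.png')[50:330],cv2.imread('pics/scene4.png')[100:380]]); cv2.imwrite('pics/fin.png',im)
"
```

```text
top+x [('half0', 24.41), ('half1', 24.2), ('a0', 24.47), ('a3', 24.56), ('a', 24.67), ('q0', 24.91), ('q1', 24.52), ('q', 24.87)]
scene-x [('half0', -25.43), ('half1', -25.37), ('a0', -25.13), ('a3', -24.85), ('a', -24.95), ('q0', -25.01), ('q1', -24.93), ('q', -24.96)]
top+x [('half0', 24.4), ('half1', 24.17), ('a0', 24.54), ('a3', 24.53), ('a', 24.65), ('q0', 24.87), ('q1', 24.51), ('q', 24.84)]
scene-x [('half0', -25.41), ('half1', -25.37), ('a0', -25.21), ('a3', -24.89), ('a', -25.06), ('q0', -24.97), ('q1', -24.7), ('q', -24.83)]
```

View pics/fin.png

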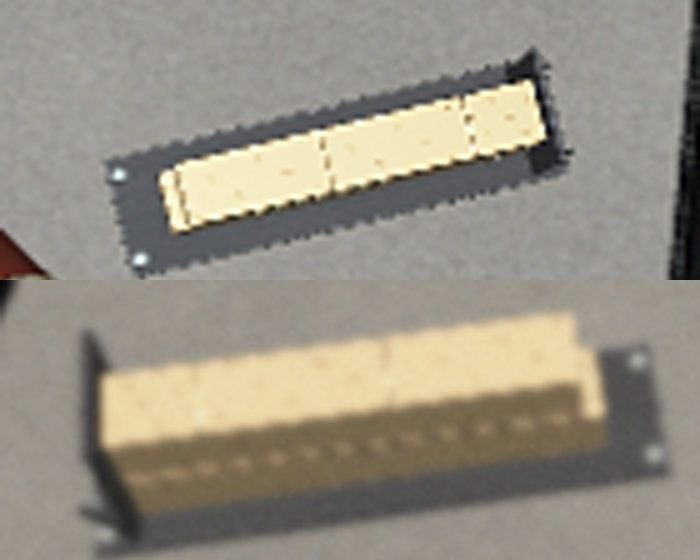

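The picture shows the half, P and Q bricks in order, flush and tight: head joints at (470,125) and (330,160) are hairlines, and Q ends about 10 mm short of the base end at (175,195). The measured offsets are under 0.5 mm, so I'm handing in.

```bash
python3 -c "
from bench import manip
print(manip.hand_in())"
```

```text
the job is handed in; nothing more can be done
None
```

The second course is laid and handed in at about 36 s: half brick butted to the end plate, then the two full bricks, each pushed up until it touched (5–8 N). The pictures show them flush to about 0.5 mm with no visible gaps. I had no direct gap measurement, and the hand-in did not report a verdict.

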